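# Load the sintered rings into the pressure impregnation pot

## Task

Load the impregnation pot for the next run. Turn its pressure cap back to the first stop and leave it there for a good two seconds to let the pressure off, then press it down, turn it past the stop, lift it off and stand it upright on the worktop; put every loose metal ring that lies on the worktop to the right of the pot into the pot. Then put the cap back with its arrow at the release mark, press it down and turn it all the way back so that its arrow points at the lock mark, and leave the oiler, the loupe and the reference block where they are.

Things in the scene. Friction and masses are not known exactly. Their poses are not given: they have to be found in the camera images.
- pot: Impregnation pot, fixed: grey cast round pot, body 140 mm, on four bolted feet (to 104 mm from the axis, 18 mm high), dial gauge on its -x side (to 107 mm from the axis, 20 to 61 mm high). Origin: on its axis at the worktop, z up; place and yaw vary. At 80 mm height a shoulder, 168 mm diameter, carries the three marks. Seen from above the cap unlocks anticlockwise.
- pot_mouth (a point): Centre of the fixed rim, 105 mm above the pot's origin. Round it a 130 mm steel lip, 99 to 105 mm high, has 3 unevenly spaced gaps for the cap's lugs: the cap goes on one way only, +-6 degrees. Under the lip a tooth hangs 4 mm down: the first stop. A sprung black seal ring, 105 to 113 mm diameter, stands 10 mm above the rim when free; pushing it down takes 10 N, rising to 14 N flush.
- pot_floor (a point): Centre of the flat floor of the well, 12 mm above the pot's origin. The well is plain and round, 104 mm wide.
- cap: Loose pressure cap, about 0.4 kg: aluminium disc with skirt, 142 mm diameter, 23 mm high (25 at the knob). Origin: centre of the skirt's lower edge; z up, x along its arrow. 3 lugs inside the skirt's edge. At the start locked (up to 7 degrees short of the end) on the pot, origin 95 mm above the pot's, the seal pushing it up against the lip. Let go anywhere under the lip, it rises to 95 again.
- cap_knob (a point): Top centre of the cap's black round grip knob: 50 mm diameter, from 25 to 57 mm above the cap's origin (a small pin reaches 61). The cap is pressed and turned by it. To pass the first stop either way press the cap to 88-90 mm (its origin above the pot's; 87 is the bottom), with some 6 to 11 N besides its weight, and keep it pressed for 25 degrees of turn.
- cap_arrow (a point): Tip of the raised black arrow on top of the cap, at the cap's edge: 71 mm from the cap's axis, 23 mm above its origin, on its x axis.
- mark_lock (a point): Lock mark on the pot's shoulder: one radial dark bar. The point is 71 mm from the pot's axis, 81 mm above its origin, so the arrow's tip is right above it when the cap is at the locked end of its travel. In the pot's frame it lies at 142.5 degrees (anticlockwise from x).
- mark_stop (a point): First-stop mark on the shoulder: a round dark stud, 8 mm. Same radius and height as the lock mark, 35 degrees anticlockwise from it (177.5 in the pot's frame): the arrow is right above it when the lugs run against the tooth.
- mark_release (a point): Release mark on the shoulder: two radial dark bars side by side, the point between them, same radius and height, 40 degrees anticlockwise from the stop mark (217.5 in the pot's frame). With the arrow here the lugs stand in their gaps and the cap lifts off; put on here, it rests on the seal at 97 mm (its origin above the pot's), and must be pressed to go under the lip as it turns clockwise.
- ring_a: Bearing ring of plain grey metal, 47 mm outside diameter, 16 mm high, lying flat on the worktop right of the pot. Origin: centre of its underside; z is its axis. Three to five of the rings ring_a to ring_e are there; the others are absent. They may lie anyhow in the pot, on or beside one another.
- ring_b: Bearing ring, 52 mm outside diameter, 18 mm high; otherwise as ring_a.
- ring_c: Bearing ring, 52 mm outside diameter, 15 mm high; otherwise as ring_a.
- ring_d: Bearing ring, 44 mm outside diameter, 14 mm high; otherwise as ring_a.
- ring_e: Bearing ring, 47 mm outside diameter, 16 mm high; otherwise as ring_a.
- oil_can: Bystander: red drip oiler, 55x78 mm, 136 mm high with its thin spout, standing behind the pot to the left. Origin at its underside. Leave it.
- loupe: Bystander: black eye loupe, 33 mm diameter, 32 mm high, behind the pot to the right. Origin: centre of its underside. Leave it.
- ref_block_c: Bystander: round steel hardness reference block, 52 mm diameter, 12 mm high, lying behind the pot. Origin: centre of its underside. Leave it.
There are look-alikes about, which are no part of the job. Leave any pink look-alike of the ring_a alone.

How it is judged:
By the outcome, as a careful person would: the job done as asked, in the order asked, and still so for the second after the job is handed in, with the robot touching nothing.
Of ring_a, ring_b, ring_c, ring_d, ring_e only 3 to 5 are there at a start; the rules pass over those that are not, and their reading is None.
At some moment in a run one of ring_a, ring_b, ring_c, ring_d, ring_e may be knocked a few centimetres aside while the robot is not near it.
It also fails if it takes over 210 s, if anything falls off the work surface, if the arm or the gripper's body presses on something with over 40 N, if the wrist force passes 120 N, or if a joint passes its speed limit or range.

## Robot

A 7-joint arm with a two-finger parallel gripper is mounted at the origin on a cart in front of the work surface, level with it; the furniture and walls round the work are solid. World frame = base frame: x ahead of the robot, y to its left, z up, the work surface at z = 0. Lengths are in m, angles in rad, forces in N, time in s.
With the tool pointing down it reaches from about 0.35 to 0.9 m from the base axis. Payload 19.9 kg.
Tool frame: the origin (TCP) lies midway between the tips of the shut fingers; the grasp point (between the pads) lies 19 mm behind it (manip.tcp_to_grasp is the distance from the TCP to the grasp point, in m); z points along the fingers, y is the direction in which the jaws open and shut (so a half turn about z gives the same grasp; the last joint's range is limited). The gripper opens to 94 mm and grips with 3 to 60 N. Pads are 16 mm wide; open, the fingers measure 119 mm over their backs; the gripper's body (75 mm by 177 mm) begins 78 mm behind the grasp point.
Start: joints at [-1.25, 0.417, -0.01, 1.614, 0.005, 1.111, -0.053], TCP at [0.222, 0.584, 0.205] pointing down, gripper open.
Joint ranges: [-2.81, 2.81], [-0.39, 2.02], [-1.27, 1.25], [0.06, 2.57], [-1.19, 4.33], [0.19, 2], [-2.82, 2.82]. Speed limits (rad/s): [1.89, 1.89, 2.39, 2.39, 3.01, 3.01, 3.01].

## Interface

Orientations are given as a unit quaternion [w, x, y, z].
In Python, from station import manip gives the robot as it stands. The module is installed in compiled form; this text tells all that it offers. Calls block until the motion is done:
- manip.move_to(position, orientation): joint-space move of the TCP to a pose.
- manip.line_to(position, rotation=None, max_speed=0.15, guard=None): straight line of the TCP; rotation=None keeps the orientation; max_speed is the mean speed in m/s. With guard (N) it stops when the force on the tool has changed by that much, and returns True; else False.
- manip.goto_joints(angles): joint-space move.
- manip.set_gripper(opening, force=None): finger opening in m; force is the grip in N (None keeps the last); returns when the fingers have stopped.
- manip.wait(seconds).
- manip.inverse_kinematics(position, orientation): joint angles nearest the present ones, or None.
- manip.observe(): the state.
- manip.capture(name): name is "scene" or "top" or "wrist"; returns the picture (480x640x3 uint8, red, green, blue); there is no depth.
- manip.camera_params(name): a dict with "fx", "fy", "cx", "cy" (pixels), "R" (3x3) and "t" (3): a world point X has camera coordinates R X + t; the wrist camera has in their place "mount" (4x4, takes a point from camera to tool coordinates, whose origin is the TCP and whose axes are the flange's). Camera axes: x right, y down, z forward; pixel columns grow to the right and rows downward; lengths in m; the calibration is good to about 2 mm. The wrist camera is an equidistant fisheye: a pixel r from the principal point sees the ray r / f radians off the axis. A picture is of the moment at which its call begins: read the wrist's pose just before it. camera_params takes no time and is no camera call.
A pose or a line that the arm cannot do raises manip.IKError and nothing moves.
- manip.job_done(): hands the job in, once; it reports no verdict.
The state is a dict: "t": time; "joint_pos": joint angles; "dq": joint speeds; "tau": joint torques, N m; "ee_pos": TCP position; "eef_rot": TCP orientation; "ft_force": force on the tool from outside, world axes, zero at the start; "moment": the same for the moment, N m; "width": finger opening in m.
Only numpy, scipy, OpenCV 4.12 (cv2) and the standard library are available. Lean on these libraries where they do the work, as an engineer would, in place of code of your own. Each camera call takes 0.05 s, during which the arm holds its last target. There are 200 camera calls.

## Working session

There is one attempt and no reset: what is moved stays moved. The work goes in short steps, each a Python script; the robot and the scene stay as the last script left them, time stands still between calls to the robot, and variables do not carry over. Pictures are saved under pics/ and viewed, on a budget of 14 in all, crops included, one or two more only if the job needs it, and the job is handed in when it is done.

```bash
mkdir -p pics; ls; python3 - <<'E'
from station import manip
import cv2
for n in("scene","top"):
    cv2.imwrite(f"pics/{n}0.png",manip.capture(n)[:,:,::-1])
    print(n,manip.camera_params(n))
print(manip.camera_params("wrist"))
print(manip.observe(), manip.tcp_to_grasp)
E
```

```text
pics
scene {'fx': 465.97027585732155, 'fy': 465.97027585732155, 'cx': 325.20653777327203, 'cy': 240.23101411511766, 'R': array([[ 0.29614004, -0.95501077,  0.01598442],
       [-0.63088959, -0.20814314, -0.74743211],
       [ 0.71713276,  0.21126017, -0.66414588]]), 't': array([-0.23791522,  0.47142476,  0.84001753])}
top {'fx': 443.6886089764237, 'fy': 443.6886089764237, 'cx': 328.12622102398274, 'cy': 240.9646075156943, 'R': array([[-5.29059741e-04, -9.99976642e-01,  6.81437034e-03],
       [-9.86482554e-01, -5.94744104e-04, -1.63865238e-01],
       [ 1.63865463e-01, -6.80895196e-03, -9.86459197e-01]]), 't': array([-0.08400554,  0.64223439,  1.08330107])}
{'fx': 371.64829954431775, 'fy': 371.64829954431775, 'cx': 321.03135365975413, 'cy': 245.21160981237966, 'mount': array([[ 1.59633614e-04, -9.58957060e-01, -2.83551284e-01,
         8.32849033e-02],
       [ 9.99999614e-01,  3.97990741e-04, -7.83006427e-04,
        -7.78147829e-04],
       [ 8.63720327e-04, -2.83551050e-01,  9.58956754e-01,
        -1.79199093e-01],
       [ 0.00000000e+00,  0.00000000e+00,  0.00000000e+00,
         1.00000000e+00]])}
{'t': 0.1, 'joint_pos': array([-1.2495168 ,  0.41790276, -0.01024862,  1.61407204,  0.00471338,
        1.11066935, -0.05299966]), 'dq': array([ 2.02875859e-03, -4.04620836e-04, -8.85343990e-04, -3.64019303e-03,
       -2.45778054e-05, -2.25613889e-03, -2.11200732e-05]), 'tau': array([ 2.02308125e-03, -8.52597356e+01,  6.40970115e-01, -4.26694894e+01,
       -4.88239224e-02,  1.65005377e-02,  3.95972654e-05]), 'ee_pos': array([0.22173067, 0.58401695, 0.20491291]), 'eef_rot': array([-3.51939348e-05,  1.80414198e-01,  9.83590592e-01, -5.13582293e-04]), 'ft_force': array([ 0.24934195,  0.09772544, -0.03629333]), 'moment': array([-0.01232408, -0.04420965,  0.01209383]), 'width': 0.09428050183094884} 0.0188
```

View pics/top0.png

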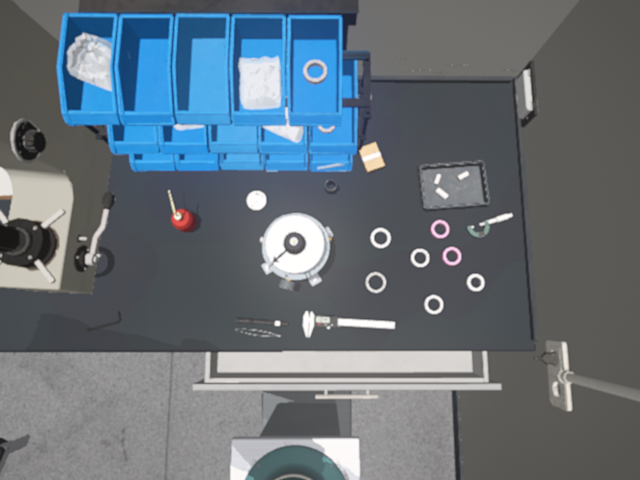

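View pics/scene0.png

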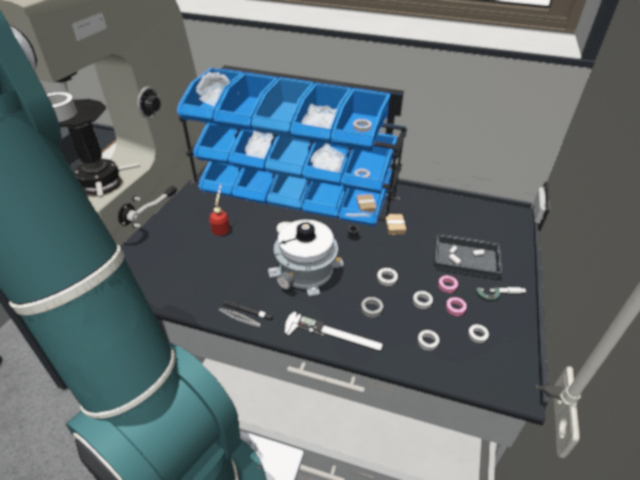

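The top view shows the pot at about (295,245) with its arrow pointing lower-left. Five grey rings lie at (380,238), (375,283), (420,258), (433,304) and (475,282), with pink look-alikes at (440,229) and (452,256). A calliper is at the front, the loupe at (331,186) and the block at (256,200).

```bash
cat > h.py <<'E'
from station import manip
import numpy as np, cv2
from scipy.spatial.transform import Rotation as Ro
def ray2plane(c,Rwc,rays,z):
    d=rays@Rwc.T; s=(z-c[2])/d[:,2]; return c+d*s[:,None]
def unproj(n,px,z):
    p=manip.camera_params(n); px=np.atleast_2d(px).astype(float)
    r=np.c_[(px[:,0]-p['cx'])/p['fx'],(px[:,1]-p['cy'])/p['fy'],np.ones(len(px))]
    return ray2plane(-p['R'].T@p['t'],p['R'].T,r,z)
def proj(n,X):
    p=manip.camera_params(n); c=np.atleast_2d(X)@p['R'].T+p['t']
    return np.c_[c[:,0]/c[:,2]*p['fx']+p['cx'],c[:,1]/c[:,2]*p['fy']+p['cy']]
def mat(q): return Ro.from_quat(np.r_[q[1:],q[0]]).as_matrix()
def wpose():
    o=manip.observe(); return o['ee_pos'],mat(o['eef_rot'])
def wunproj(px,z,pose):
    p=manip.camera_params('wrist'); px=np.atleast_2d(px).astype(float)
    u=(px-[p['cx'],p['cy']])/p['fx']; th=np.linalg.norm(u,axis=1)+1e-12
    r=np.c_[u*(np.sin(th)/th)[:,None],np.cos(th)]
    M=p['mount']; return ray2plane(pose[1]@M[:3,3]+pose[0],pose[1]@M[:3,:3],r,z)
def wproj(X,pose):
    p=manip.camera_params('wrist');M=p['mount']
    c=((np.atleast_2d(X)-pose[0])@pose[1]-M[:3,3])@M[:3,:3]
    th=np.arctan2(np.hypot(c[:,0],c[:,1]),c[:,2]); a=np.arctan2(c[:,1],c[:,0])
    return np.c_[p['cx']+p['fx']*th*np.cos(a),p['cy']+p['fx']*th*np.sin(a)]
def quat(yaw):
    """tool down; tool x axis at world angle yaw"""
    q=(Ro.from_euler('z',yaw)*Ro.from_euler('x',np.pi)).as_quat(); return np.r_[q[3],q[:3]]
def yaw():
    R=wpose()[1]; return np.arctan2(R[1,0],R[0,0])
E
python3 - <<'E'
from h import *
im=cv2.imread('pics/top0.png')
g=im.max(2).astype(int); 
m=((im.min(2)>90)).astype(np.uint8); m[:,:355]=0;m[:225]=0;m[312:]=0
n,l,s,c=cv2.connectedComponentsWithStats(m)
for i in range(1,n):
    if s[i,4]>40:
        cs=cv2.findContours((l==i).astype(np.uint8),0,1)[0][0]
        (x,y),r=cv2.minEnclosingCircle(cs)
        b=s[i]; ctr=[b[0]+b[2]/2-.5,b[1]+b[3]/2-.5]
        P=unproj('top',ctr,.015)[0]; print(ctr,b[2:],P.round(3),'D',round((b[2]+b[3])/2/443.7*1.09,4),im[l==i].mean(0).round())
print('pot',unproj('top',[294,243],.12), 'knob',unproj('top',[294,242],.15))
print(unproj('scene',[305,232],.15),yaw())
big=cv2.resize(im[190:310,245:400],None,fx=5,fy=5,interpolation=cv2.INTER_CUBIC); cv2.imwrite('pics/pot1.png',big)
E
```

```text
[np.float64(439.5), np.float64(231.5)] [ 20  14 165] [ 0.674 -0.381  0.015] D 0.0418 [191. 167. 204.]
[np.float64(478.0), np.float64(231.0)] [ 23  13 185] [ 0.676 -0.484  0.015] D 0.0442 [136. 141. 127.]
[np.float64(380.0), np.float64(237.5)] [ 23  22 299] [ 0.658 -0.222  0.015] D 0.0553 [192. 192. 194.]
[np.float64(451.5), np.float64(255.5)] [ 20  20 241] [ 0.61  -0.41   0.015] D 0.0491 [193. 168. 205.]
[np.float64(419.5), np.float64(257.5)] [ 20  20 254] [ 0.605 -0.325  0.015] D 0.0491 [192. 192. 195.]
[np.float64(375.0), np.float64(282.0)] [ 23  23 277] [ 0.54  -0.207  0.015] D 0.0565 [173. 174. 177.]
[np.float64(475.5), np.float64(282.0)] [ 20  19 252] [ 0.54  -0.47   0.015] D 0.0479 [192. 192. 195.]
[np.float64(433.0), np.float64(302.5)] [ 21  18 236] [ 0.487 -0.356  0.015] D 0.0479 [192. 192. 195.]
pot [[ 0.62613792 -0.00140964  0.12      ]] knob [[ 0.62366582 -0.00351021  0.15      ]]
[[ 0.60432945 -0.00597462  0.15      ]] 2.7787775782528605
```

View pics/pot1.png

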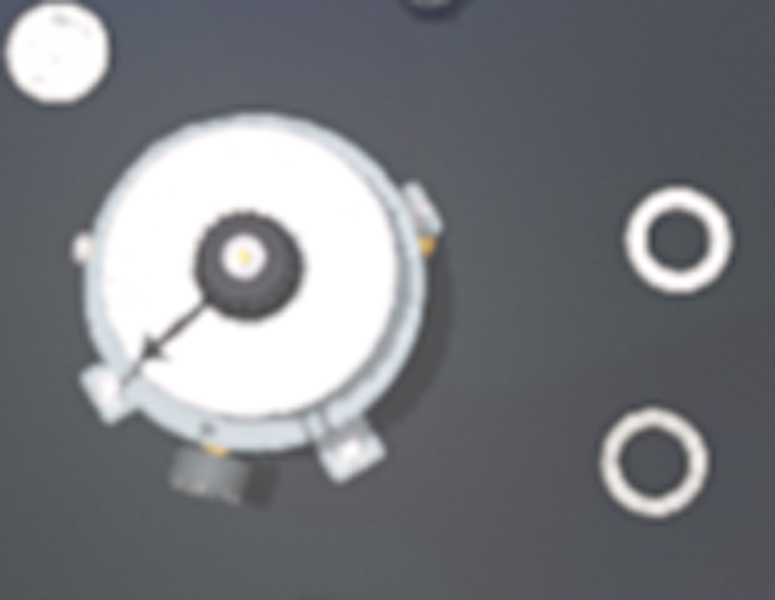

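The crop shows the arrow at crop (150,350), pointing near the lower-left. The gauge is at (215,475), so pot yaw is about -11° and the cap is near the lock mark. Next I take a closer wrist view.

```bash
python3 - <<'E'
from h import *
manip.move_to([0.625,-0.002,0.33],quat(np.radians(90)))
pose=wpose(); im=manip.capture('wrist')[:,:,::-1].copy(); print(manip.observe()['t'],manip.observe()['joint_pos'].round(2),pose[0])
np.savez('pose1.npz',p=pose[0],R=pose[1])
cv2.imwrite('pics/w1.png',im)
E
```

```text
2.7083 [-0.55  0.4   0.7   1.47 -0.26  1.37  0.16] [ 0.62500383 -0.00088756  0.32974834]
```

View pics/w1.png

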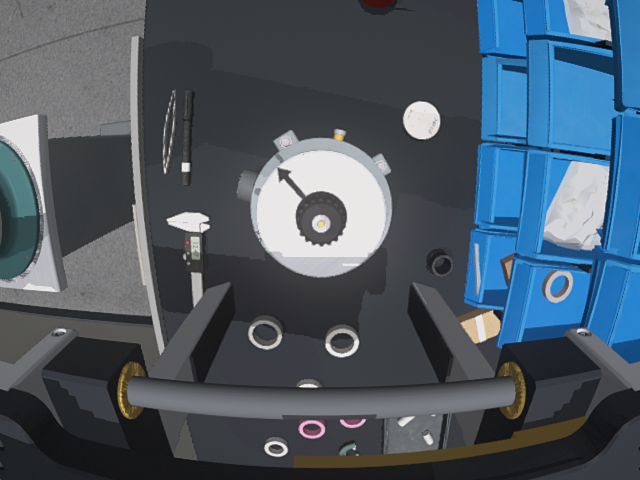

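```bash
python3 - <<'E'
from h import *
from scipy.optimize import least_squares
d=np.load('pose1.npz'); pose=(d['p'],d['R']); im=cv2.imread('pics/w1.png')
def circ(m,seed,z,r=None):
    n,l,s,c=cv2.connectedComponentsWithStats(m); k=l[seed[1],seed[0]]
    cs=max(cv2.findContours((l==k).astype(np.uint8),0,1)[0],key=len)[:,0]
    P=wunproj(cs,z,pose)[:,:2]
    f=least_squares(lambda v:np.hypot(*(P-v[:2]).T)-v[2],[.62,0,.07],loss='soft_l1',f_scale=.001)
    return f.x
print('cap',circ((im.min(2)>140).astype(np.uint8),(350,180),.118))
print('knob',circ((im.max(2)<110).astype(np.uint8),(305,215),.145))
c=circ((im.min(2)>140).astype(np.uint8),(350,180),.118)[:2]
tip=wunproj([[279,168]],.118,pose)[0,:2]-c; print('arrow',np.degrees(np.arctan2(tip[1],tip[0])),np.hypot(*tip))
def polar(z,r0,r1,a0=60,a1=260):
    a=np.radians(np.linspace(a1,a0,800)); r=np.linspace(r1,r0,150)
    A,Rr=np.meshgrid(a,r); X=np.c_[(c[0]+Rr*np.cos(A)).ravel(),(c[1]+Rr*np.sin(A)).ravel(),np.full(A.size,z)]
    px=wproj(X,pose).astype(np.float32).reshape(150,800,2)
    return cv2.remap(im,px,None,cv2.INTER_CUBIC)
cv2.imwrite('pics/pol1.png',np.vstack([polar(.118,.04,.075),polar(.081,.06,.088)]))
E
```

```text
cap [0.62406718 0.00595797 0.07588632]
knob [0.62069035 0.0041994  0.02811296]
arrow 135.01950950747224 0.06252733648550966
```

View pics/pol1.png

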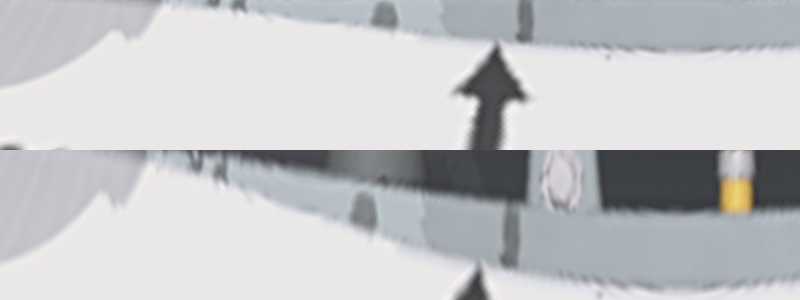

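```bash
python3 - <<'E'
from h import *
from scipy.optimize import least_squares
d=np.load('pose1.npz'); pose=(d['p'],d['R']); im=cv2.imread('pics/w1.png')
m=(im.min(2)>210).astype(np.uint8)
n,l,s,_=cv2.connectedComponentsWithStats(m); k=l[180,350]
cs=max(cv2.findContours((l==k).astype(np.uint8),0,1)[0],key=len)[:,0]
P=wunproj(cs,.118,pose)[:,:2]
a=np.degrees(np.arctan2(P[:,1]-.002,P[:,0]-.623)); r=np.hypot(P[:,1]-.002,P[:,0]-.623)
for q in range(-180,180,20):
    g=(a>=q)&(a<q+20); print(q,g.sum(),r[g].round(4).tolist()[:1],np.median(r[g]).round(4) if g.any() else '')
sel=(((a>0)&(a<180))|(a<-175)|(a>-10))&(r>.06)
for R0 in (None,.071):
    f=least_squares(lambda v:np.hypot(*(P[sel]-v[:2]).T)-(R0 or v[2]),[.623,.002,.071],loss='soft_l1',f_scale=.0007); print(R0,f.x)
c=f.x[:2]
# marks: pixel from old polar strip
c0=np.array([0.62406718,0.00595797])
th=np.radians(260-np.array([512,363,205])*200/799)
for R_ in(.078,):
    M=c0+R_*np.c_[np.cos(th),np.sin(th)]-c
    print('mark ang',np.degrees(np.arctan2(M[:,1],M[:,0]))%360,np.hypot(*M.T))
t=wunproj([[279,168]],.118,pose)[0,:2]-c; print('arrow',np.degrees(np.arctan2(t[1],t[0])),np.hypot(*t))
# knob top white pin at z=.156
print('pin',wunproj([[321,224]],.156,pose))
E
```

```text
-180 31 [0.0285] 0.0687
-160 30 [0.0307] 0.0695
-140 35 [0.0342] 0.0592
-120 31 [0.0382] 0.0502
-100 29 [0.0355] 0.049
-80 32 [0.0377] 0.0501
-60 37 [0.033] 0.0598
-40 30 [0.0304] 0.0712
-20 31 [0.0291] 0.0705
0 31 [0.0284] 0.0687
20 25 [0.0266] 0.0683
40 25 [0.0254] 0.0672
60 28 [0.025] 0.0665
80 31 [0.0665] 0.0659
100 30 [0.0658] 0.0657
120 77 [0.0657] 0.0527
140 40 [0.0263] 0.058
160 29 [0.0268] 0.0679
None [ 0.62393536 -0.00126523  0.06930651]
0.071 [ 0.62397173 -0.00334893  0.071     ]
mark ang [127.6083658  162.57823795 202.37817515] [0.08510207 0.08018504 0.07389623]
arrow 129.51701632556336 0.06935814890963309
pin [[ 0.62417637 -0.0016448   0.156     ]]
```

```bash
cat >> h.py <<'E'
C=np.array([0.624,-0.002]); PY=-15.0   # pot centre, pot yaw deg
def turn(p,deg,speed=0.15): return manip.line_to(p,quat(np.radians(deg)),max_speed=speed)
def st(tag=''):
    o=manip.observe(); print(tag,'t%.1f'%o['t'],'p',o['ee_pos'].round(4),'yaw%.2f'%(np.degrees(yaw())%360),'F',o['ft_force'].round(1),'M',o['moment'].round(2),'w%.4f'%o['width'],'q7 %.2f'%o['joint_pos'][6])
E
python3 - <<'E'
from h import *
for y in(45,55,130,200): 
    q=manip.inverse_kinematics([*C,.127],quat(np.radians(y))); print(y,None if q is None else np.round(q,2))
manip.move_to([*C,.2],quat(np.radians(50))); st()
print(manip.line_to([*C,.127],max_speed=.08,guard=8)); st()
manip.set_gripper(.03,force=45); manip.wait(.3); st('grip')
turn([*C,.127],60); st()
E
```

```text
45 [-0.57  0.61  0.74  1.71 -0.47  1.02 -0.45]
55 [-0.56  0.6   0.71  1.71 -0.45  1.01 -0.29]
130 [-0.41  0.54  0.5   1.7  -0.3   0.98  0.89]
200 [-0.25  0.51  0.27  1.69 -0.16  0.96  2.  ]
 t3.3 p [ 0.6245 -0.0018  0.2009] yaw50.24 F [ 0.5 -0.4  0.1] M [-0.07  0.1  -0.02] w0.0941 q7 -0.42
False
 t4.4 p [ 0.6243 -0.0021  0.1275] yaw50.00 F [-1.1 -0.4 -0.4] M [-0.05  0.17 -0.07] w0.0938 q7 -0.37
grip t5.5 p [ 0.624 -0.002  0.127] yaw50.00 F [-0.5  0.2  0.9] M [0.01 0.25 0.01] w0.0497 q7 -0.37
 t5.8 p [ 0.624 -0.002  0.127] yaw59.80 F [-0.3  0.3 -0. ] M [-0.05  0.03  0.23] w0.0494 q7 -0.22
```

```bash
python3 - <<'E'
from h import *
p=[*C,.127]
for y in (68,76,79): turn(p,y); st()
for y in np.arange(80,87.1,1):
    turn(p,y); manip.wait(.1); st()
    if abs(manip.observe()['moment'][2])>.8: break
im=manip.capture('top')[190:310,225:380]; cv2.imwrite('pics/stop1.png',cv2.resize(im[:,:,::-1],None,fx=5,fy=5,interpolation=2))
pose=wpose(); im=manip.capture('wrist')[:,:,::-1].copy(); cv2.imwrite('pics/w2.png',im)
manip.wait(2.6); st()
E
```

```text
t6.1 p [ 0.624 -0.002  0.127] yaw67.69 F [ 0.4 -0.4  1.2] M [-0.11  0.04  0.17] w0.0496 q7 -0.10
 t6.4 p [ 0.6241 -0.0021  0.127 ] yaw75.64 F [ 1.1 -1.3 -1.3] M [-0.24 -0.41  0.29] w0.0492 q7 0.02
 t6.6 p [ 0.6242 -0.0022  0.127 ] yaw78.73 F [ 2.5 -2.2 -0.8] M [-0.54 -0.63  0.2 ] w0.0492 q7 0.06
 t7.0 p [ 0.6242 -0.0022  0.127 ] yaw79.93 F [ 4.2 -2.5 -2.4] M [-0.74 -0.98 -0.31] w0.0492 q7 0.08
 t7.3 p [ 0.6242 -0.0022  0.127 ] yaw80.94 F [ 4.4 -2.5 -2.3] M [-0.67 -0.99 -0.14] w0.0490 q7 0.10
 t7.7 p [ 0.6241 -0.0021  0.127 ] yaw81.94 F [ 3.9 -2.5 -2.8] M [-0.61 -0.99 -0.14] w0.0491 q7 0.11
 t8.0 p [ 0.6243 -0.0021  0.127 ] yaw82.91 F [ 4.9 -2.7 -2.9] M [-0.47 -1.32 -0.81] w0.0494 q7 0.13
 t10.7 p [ 0.6243 -0.0021  0.127 ] yaw82.90 F [ 5.  -0.8 -3.4] M [-0.51 -1.29 -0.82] w0.0496 q7 0.13
```

View pics/w2.png

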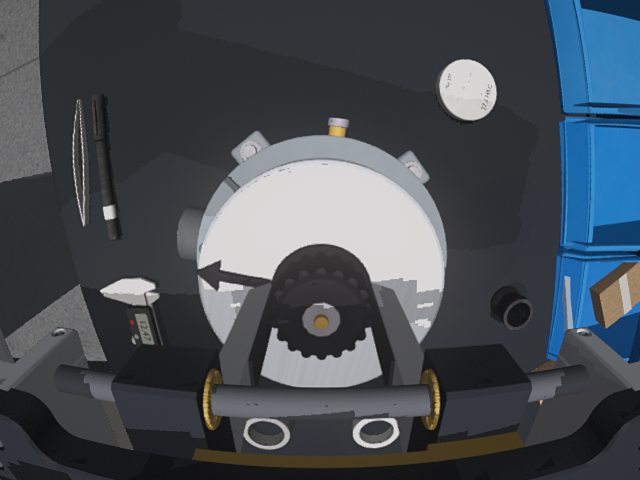

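Wrist view: the arrow at (200,270) lies over the stop-mark direction. The torque stepped up there, as computed, and I held it for 2.7 s. Next: press, turn and lift.

```bash
python3 - <<'E'
from h import *
turn([*C,.127],82.2); st()
manip.line_to([*C,.1208],quat(np.radians(82.2)),max_speed=.03); manip.wait(.1); st('pressed')
for y in (86,90,96,104,112,118,122.5):
    turn([*C,.1208],y); st()
    if abs(manip.observe()['moment'][2])>3: print('STUCK'); break
E
```

```text
t11.0 p [ 0.6242 -0.002   0.127 ] yaw82.15 F [ 5.  -1.5 -3. ] M [-0.63 -1.16 -0.19] w0.0494 q7 0.11
pressed t11.4 p [ 0.6243 -0.002   0.1214] yaw82.16 F [ 0.7 -1.3  8.7] M [-0.41 -0.04 -0.02] w0.0491 q7 0.12
 t11.7 p [ 0.6244 -0.002   0.1215] yaw86.01 F [ 0.3 -1.   8.7] M [-0.4  -0.11  0.13] w0.0494 q7 0.18
 t11.9 p [ 0.6245 -0.002   0.1216] yaw90.00 F [ 1.7 -1.6  8.2] M [-0.37 -0.19  0.2 ] w0.0494 q7 0.24
 t12.2 p [ 0.6246 -0.002   0.1217] yaw96.02 F [ 2.8 -1.1  8.9] M [-0.44 -0.38  0.21] w0.0488 q7 0.33
 t12.5 p [ 0.6248 -0.002   0.1217] yaw104.02 F [ 3.2 -1.1  8. ] M [-0.38 -0.62  0.21] w0.0493 q7 0.45
 t12.8 p [ 0.6249 -0.0019  0.1218] yaw112.02 F [4.2 0.  9.5] M [-0.43 -0.74  0.21] w0.0491 q7 0.57
 t13.0 p [ 0.625  -0.0019  0.1218] yaw118.03 F [ 5.2 -1.1  8.5] M [-0.38 -0.83  0.22] w0.0493 q7 0.66
 t13.3 p [ 0.6251 -0.0019  0.1218] yaw122.52 F [ 4.4 -1.3  7.6] M [-0.43 -0.98  0.24] w0.0491 q7 0.73
```

```bash
python3 - <<'E'
from h import *
q=quat(np.radians(122.8))
turn([*C,.1208],122.8)
print(manip.line_to([*C,.135],max_speed=.04,guard=35)); st('lift')
print(manip.line_to([*C,.150],max_speed=.04,guard=20)); st('lift')
E
```

```text
False
lift t14.0 p [ 0.6246 -0.0017  0.1352] yaw122.78 F [ 5.9 -0.4 -2.5] M [-0.19 -1.88  0.03] w0.0495 q7 0.73
False
lift t14.6 p [ 0.6238 -0.0019  0.1499] yaw122.80 F [ 0.7 -0.6 -3.7] M [-0.   -0.01  0.02] w0.0491 q7 0.72
```

```bash
python3 - <<'E'
from h import *
q=quat(np.radians(122.8))
manip.line_to([*C,.25]); manip.move_to([.50,.20,.15],q)
manip.line_to([.50,.20,.05]); print(manip.line_to([.50,.20,.030],max_speed=.03,guard=4)); st()
manip.set_gripper(.075); st(); manip.line_to([.50,.20,.20])
manip.move_to([.56,-.25,.36],quat(np.radians(90)))
pose=wpose(); im=manip.capture('wrist')[:,:,::-1]; cv2.imwrite('pics/w3.png',im); np.savez('pose3.npz',p=pose[0],R=pose[1]); st()
t=manip.capture('top')[:,:,::-1]; cv2.imwrite('pics/top3.png',t)
cv2.imwrite('pics/top3c.png',cv2.resize(t[185:335,160:345],None,fx=4,fy=4,interpolation=2))
E
```

```text
True
 t17.6 p [0.5004 0.2005 0.0413] yaw122.82 F [ 4.   2.3 -4.2] M [ 0.73 -1.01  0.06] w0.0491 q7 0.35
 t18.2 p [0.4998 0.2    0.0415] yaw122.81 F [ 0.3 -0.3  0.5] M [-0.09  0.02  0.03] w0.0752 q7 0.35
 t21.2 p [ 0.5605 -0.2486  0.3595] yaw90.12 F [0.4 0.1 0.3] M [-0.07  0.07  0.01] w0.0751 q7 0.64
```

View pics/w3.png

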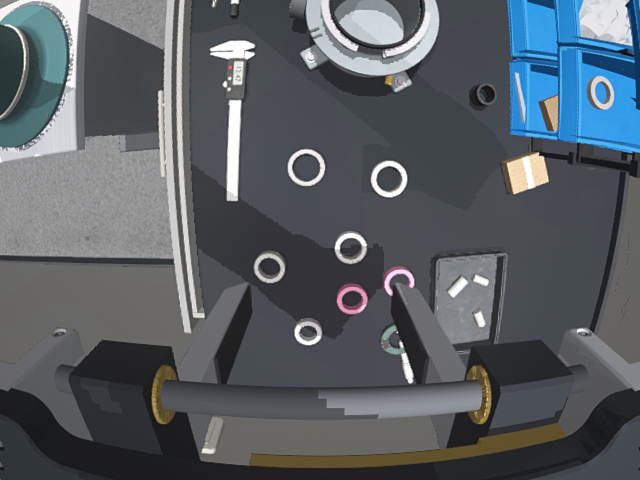

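View pics/top3c.png

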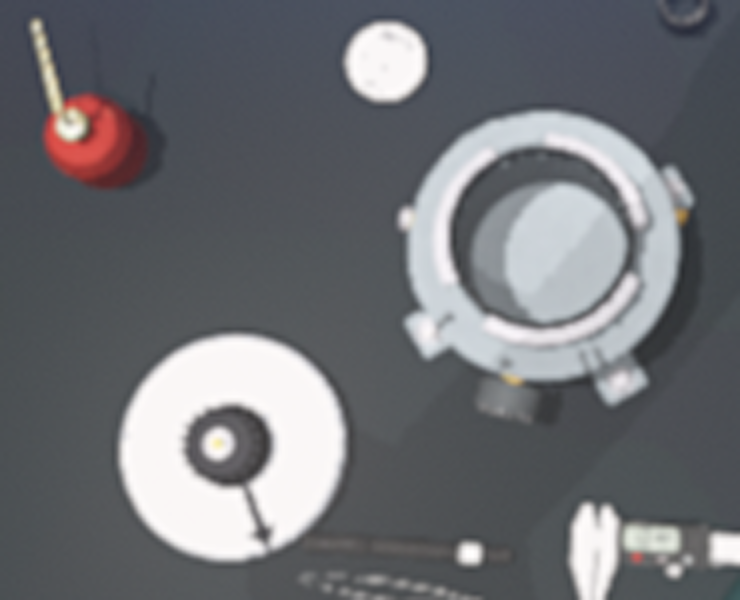

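The wrist view shows five grey rings on the worktop. The top crop shows the pot open and the cap on the worktop. But the guard tripped about 9 mm high, and the cap's edge is near the pen at crop (300,545). The cap may be resting on the pen, so I'll set it down again farther back.

```bash
python3 - <<'E'
from h import *
k=unproj('top',[[214.5,295.2]],.061)[0]; print('pin',k,'pen end',unproj('top',[[235,320],[232,332]],.005),'oiler',unproj('top',[[184,219]],.03))
q=quat(np.radians(122.8)); x,y=.50,.20
manip.move_to([x,y,.15],q); manip.set_gripper(.094)
print(manip.line_to([x,y,.036],max_speed=.08,guard=10)); st()
manip.set_gripper(.03,force=45); st(); manip.line_to([x,y,.09],max_speed=.08); st()
x,y=.545,.205
manip.line_to([x,y,.09]); manip.wait(.2); st()
manip.line_to([x,y,.040],max_speed=.06,guard=12); print(manip.line_to([x,y,.030],max_speed=.015,guard=6)); st('down')
manip.set_gripper(.094); manip.line_to([x,y,.16])
manip.move_to([.56,-.02,.40],quat(np.radians(90)))
t=manip.capture('top')[:,:,::-1]; cv2.imwrite('pics/top4.png',t)
a=cv2.resize(t[185:335,160:285],None,fx=4,fy=4,interpolation=2); 
s=manip.capture('scene')[:,:,::-1]; b=cv2.resize(s[200:350,185:260],None,fx=4,fy=4,interpolation=2)
cv2.imwrite('pics/c4.png',np.hstack([a,b])[:, :800])
E
```

```text
pin [0.50393918 0.19896629 0.061     ] pen end [[0.44248482 0.15713215 0.005     ]
 [0.41200529 0.16383089 0.005     ]] oiler [[0.70444368 0.29496037 0.03      ]]
False
 t25.2 p [0.5002 0.2002 0.0364] yaw122.80 F [-0.2 -1.  -0.1] M [-0.1   0.02  0.  ] w0.0938 q7 0.65
 t25.9 p [0.5014 0.2009 0.0365] yaw122.82 F [ 6.9  4.5 -0.8] M [ 1.13 -1.62  0.03] w0.0489 q7 0.65
 t26.8 p [0.4997 0.2    0.0897] yaw122.81 F [ 0.  -1.5 -4.6] M [0.01 0.04 0.01] w0.0491 q7 0.59
 t27.4 p [0.5445 0.205  0.0899] yaw122.80 F [-1.2 -1.4 -3.8] M [-0.02 -0.   -0.06] w0.0491 q7 0.61
True
down t28.8 p [0.5453 0.2052 0.0359] yaw122.81 F [-1.2 -0.3  6.2] M [-0.03  0.07  0.14] w0.0492 q7 0.66
```

View pics/c4.png

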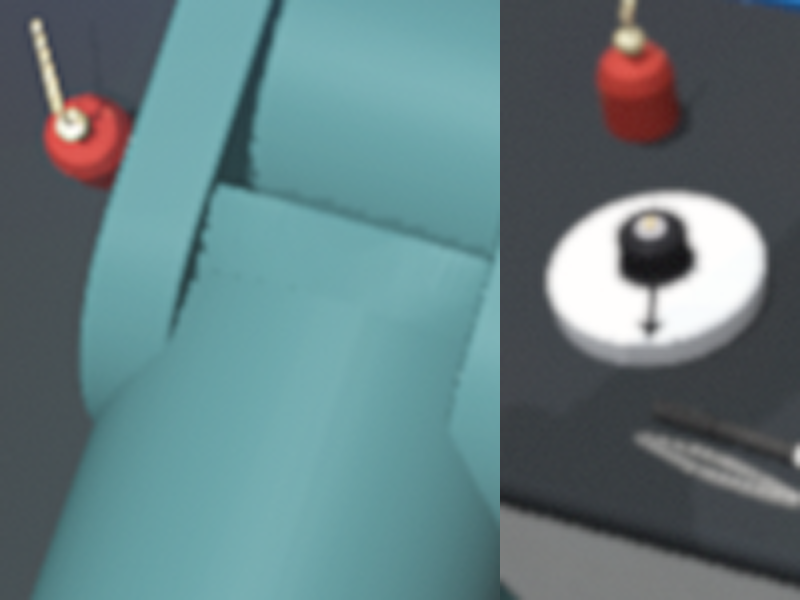

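The scene crop shows the cap lying flat, clear of the pen and the oiler. Now the rings.

```bash
sed -i 's/^C=np.array.*/C=np.array([0.6245,-0.002]); PY=-15.0/' h.py; cat >> h.py <<'E'
def rings():
    im=manip.capture('top').astype(int); m=((im.min(2)>90)).astype(np.uint8); m[:,:345]=0
    n,l,s,_=cv2.connectedComponentsWithStats(m); out=[]
    for i in range(1,n):
        b=s[i]
        if not(15<=b[2]<=27 and 15<=b[3]<=27 and b[1]>185 and b[1]<325): continue
        mc=im[l==i].mean(0); cx,cy=b[0]+b[2]/2-.5,b[1]+b[3]/2-.5
        if np.ptp(mc)>8 or m[int(cy),int(cx)]: continue
        out.append(unproj('top',[[cx,cy]],.014)[0,:2])
    return out
def pick_drop(r,i):
    q=quat(np.radians(90)); x,y=r
    manip.move_to([x,y,.10],q); manip.set_gripper(.085)
    g=manip.line_to([x,y,.004],max_speed=.12,guard=12)
    if g: st('guard!'); manip.line_to([x,y,.1]); return False
    manip.set_gripper(.02,force=30); w=manip.observe()['width']
    manip.line_to([x,y,.16],max_speed=.2); w2=manip.observe()['width']; print('ring w',round(w,4),round(w2,4),np.round(r,3))
    if w2<.04: return False
    off=(.017 if w2>.049 else .020)*(1 if i%2==0 else -1)
    z=[.035,.04,.055,.06,.075][min(i,4)]
    p=[C[0],C[1]+off]
    manip.move_to([*p,.18],q); g=manip.line_to([*p,z],max_speed=.12,guard=12); st('in' if not g else 'in guard')
    manip.set_gripper(w2+.004); manip.line_to([*p,.20],max_speed=.2); return True
E
python3 - <<'E'
from h import *
manip.move_to([.6,0,.25],quat(np.radians(90)))
rs=rings(); print(np.round(rs,3))
for i in range(2):
    rs=sorted(rings(),key=lambda r:np.hypot(*(r-C))); print(len(rs)); 
    print(pick_drop(rs[0],i))
st(); t=manip.capture('top')[:,:,::-1]; cv2.imwrite('pics/top5.png',t)
print(np.round(rings(),3))
E
```

```text
[[ 0.658 -0.222]
 [ 0.605 -0.325]
 [ 0.54  -0.208]
 [ 0.54  -0.47 ]
 [ 0.509 -0.331]]
5
ring w 0.051 0.0509 [ 0.54  -0.208]
in t39.0 p [0.6249 0.015  0.0357] yaw90.00 F [ 0.7 -0.8 -1.6] M [-0.08  0.11 -0.02] w0.0508 q7 0.49
True
4
ring w 0.0509 0.0507 [ 0.658 -0.222]
in t46.7 p [ 0.6249 -0.019   0.0407] yaw90.00 F [-1.1  0.2  0. ] M [-0.04  0.07 -0.  ] w0.0515 q7 0.54
True
 t47.9 p [ 0.624  -0.0188  0.1989] yaw90.00 F [ 1.  -1.   0.1] M [-0.06  0.09  0.  ] w0.0546 q7 0.42
[[ 0.605 -0.325]
 [ 0.54  -0.47 ]
 [ 0.509 -0.331]]
```

View pics/top5.png

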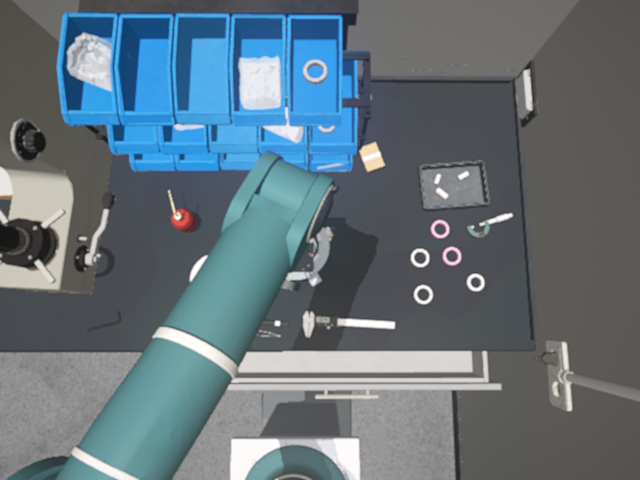

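Two rings are in and three remain, at (420,258), (475,282) and (423,294). The last of these has been knocked aside and was re-detected.

```bash
python3 - <<'E'
from h import *
i=2
for k in range(4):
    rs=sorted(rings(),key=lambda r:np.hypot(*(r-C))); print(len(rs))
    if not rs: break
    if pick_drop(rs[0],i): i+=1
    else: break
manip.move_to([.60,-.02,.30],quat(np.radians(90)))
print(np.round(rings(),3)); a=manip.capture('wrist')[:,:,::-1]
manip.move_to([.545,.205,.22],quat(np.radians(122.8)))
pose=wpose(); b=manip.capture('wrist')[:,:,::-1]; np.savez('pose6.npz',p=pose[0],R=pose[1]); cv2.imwrite('pics/w6.png',b); st()
cv2.imwrite('pics/c6.png',np.hstack([a[60:460,120:520],b[60:460,120:520]]))
E
```

```text
3
ring w 0.0456 0.0453 [ 0.605 -0.325]
in t55.0 p [0.6249 0.018  0.0557] yaw90.00 F [ 0.6 -0.9 -0.7] M [-0.08  0.05  0.  ] w0.0458 q7 0.47
2
ring w 0.0455 0.045 [ 0.509 -0.331]
in t63.4 p [ 0.6249 -0.022   0.0607] yaw90.00 F [ 0.   0.4 -1.3] M [-0.07  0.08  0.01] w0.0457 q7 0.53
1
ring w 0.0422 0.0428 [ 0.54 -0.47]
in t72.5 p [0.6249 0.0179 0.0757] yaw90.00 F [ 0.2 -0.5 -0.7] M [-0.05  0.07 -0.02] w0.0424 q7 0.46
0
[]
 t75.2 p [0.5459 0.2031 0.2206] yaw122.58 F [ 0.5 -0.9 -0.1] M [-0.07  0.02  0.01] w0.0467 q7 0.52
```

View pics/c6.png

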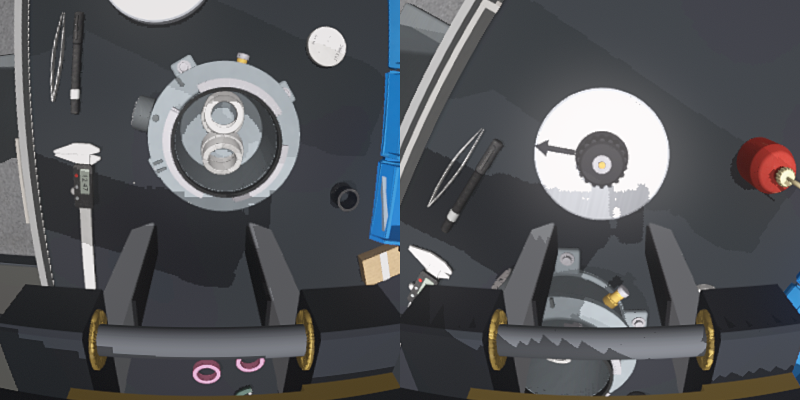

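All five rings are in the well (left pane, (220,130)), and the cap stands flat (right pane). Next I measure the arrow direction.

```bash
python3 - <<'E'
from h import *
d=np.load('pose6.npz'); pose=(d['p'],d['R'])
pin=wunproj([[322,225]],.061,pose)[0]; tip=wunproj([[255,207]],.023,pose)[0]
im=cv2.imread('pics/w6.png'); m=(im.min(2)>205).astype(np.uint8); l=cv2.connectedComponentsWithStats(m)[1]
# arrow shaft direction from dark pixels left of knob
P=wunproj([[x,y] for y in range(190,225) for x in range(258,298) if im[y,x].max()<110],.024,pose)[:,:2]
u=np.linalg.svd(P-P.mean(0))[2][0]; u*=np.sign(u@(tip[:2]-pin[:2]))
v=tip[:2]-pin[:2]; w=P.mean(0)-pin[:2]
print(pin,np.hypot(*v),[np.degrees(np.arctan2(a[1],a[0]))%360 for a in (v,u,w)],len(P))
E
```

```text
[0.54462426 0.20502508 0.061     ] 0.070383654987912 [np.float64(204.11066693683208), np.float64(198.81010588940453), np.float64(203.30569699779923)] 216
```

```bash
python3 - <<'E'
from h import *
q=quat(np.radians(122.8)); x,y=.545,.205
manip.set_gripper(.09); manip.move_to([x,y,.10],q); print(manip.line_to([x,y,.034],max_speed=.08,guard=10))
manip.set_gripper(.03,force=45); st('grip')
manip.line_to([x,y,.22]); manip.move_to([*C,.22],quat(np.radians(122.3))); manip.wait(.2); st('over')
manip.line_to([*C,.145],max_speed=.1)
g=manip.line_to([*C,.130],max_speed=.02,guard=7); manip.wait(.1); print(g); st('seat')
E
```

```text
False
grip t78.3 p [0.545 0.205 0.034] yaw122.80 F [-0.3  0.2  1.1] M [0.04 0.05 0.02] w0.0490 q7 0.69
over t80.8 p [ 6.245e-01 -6.000e-04  2.199e-01] yaw122.41 F [-0.5 -0.2 -3.6] M [-0.06 -0.    0.  ] w0.0492 q7 0.90
True
seat t82.5 p [ 0.6247 -0.0014  0.1305] yaw122.33 F [ 0.8 -0.1  6.4] M [-0.07 -0.08 -0.  ] w0.0491 q7 0.96
```

```bash
python3 - <<'E'
from h import *
z=.1222
g=manip.line_to([*C,z],quat(np.radians(122.3)),max_speed=.02,guard=25); manip.wait(.1); st('pressed'); print(g)
if not g and manip.observe()['ee_pos'][2]<.1245:
    for y in (118,114,108,100,92,86,80,74,68,62,56,52,50,49,48,47,46,45):
        turn([*C,z],y); st()
        if abs(manip.observe()['moment'][2])>(.7 if y<55 else 2): print('contact'); break
E
```

```text
pressed t83.1 p [ 0.6248 -0.0015  0.1227] yaw122.33 F [-1.5  3.8  6.7] M [0.76 0.34 0.04] w0.0493 q7 0.97
False
 t83.3 p [ 0.625  -0.0016  0.1227] yaw117.98 F [-0.7  3.4  8.7] M [ 0.74  0.12 -0.25] w0.0497 q7 0.90
 t83.6 p [ 0.6249 -0.0016  0.1227] yaw113.98 F [-0.6  2.9  8.8] M [ 0.7   0.18 -0.18] w0.0491 q7 0.84
 t83.9 p [ 0.625  -0.0016  0.1227] yaw107.97 F [-1.   2.6  8.8] M [ 0.74  0.11 -0.23] w0.0488 q7 0.75
 t84.2 p [ 0.6249 -0.0016  0.1227] yaw99.98 F [-0.6  4.2  8.9] M [ 0.76  0.19 -0.13] w0.0495 q7 0.63
 t84.4 p [ 0.6249 -0.0016  0.1227] yaw91.97 F [-0.1  2.7  9. ] M [ 0.74  0.31 -0.25] w0.0491 q7 0.52
 t84.7 p [ 0.6249 -0.0017  0.1227] yaw85.97 F [-0.1  3.   8. ] M [ 0.73  0.41 -0.19] w0.0493 q7 0.43
 t85.0 p [ 0.6249 -0.0016  0.1227] yaw79.97 F [0.1 2.6 8.4] M [ 0.76  0.33 -0.24] w0.0491 q7 0.34
 t85.2 p [ 0.6248 -0.0016  0.1226] yaw73.97 F [-0.6  2.5  8.5] M [ 0.76  0.4  -0.26] w0.0494 q7 0.25
 t85.5 p [ 0.6248 -0.0016  0.1226] yaw67.97 F [-1.5  2.8  8.6] M [ 0.87  0.48 -0.26] w0.0492 q7 0.16
 t85.7 p [ 0.6247 -0.0016  0.1226] yaw61.97 F [-1.7  3.4  8.5] M [ 0.85  0.55 -0.31] w0.0491 q7 0.07
 t86.0 p [ 0.6246 -0.0016  0.1226] yaw55.97 F [-1.7  4.   8.1] M [ 0.83  0.6  -0.23] w0.0493 q7 -0.03
 t86.2 p [ 0.6247 -0.0015  0.1226] yaw51.98 F [-1.7  3.1  8.4] M [ 0.91  0.52 -0.26] w0.0493 q7 -0.09
 t86.5 p [ 0.6246 -0.0016  0.1226] yaw50.01 F [-2.4  3.8  8.7] M [ 0.86  0.69 -0.09] w0.0492 q7 -0.12
 t86.7 p [ 0.6246 -0.0016  0.1226] yaw49.03 F [-3.7  3.1  8.9] M [0.8  0.79 0.12] w0.0495 q7 -0.13
 t87.0 p [ 0.6245 -0.0014  0.1226] yaw48.08 F [-3.1  3.4  9.4] M [0.79 0.97 0.84] w0.0495 q7 -0.15
contact
```

```bash
python3 - <<'E'
from h import *
manip.line_to([*C,.129],max_speed=.02); manip.wait(.1); st('up')
manip.set_gripper(.094); manip.line_to([*C,.2]); manip.move_to([.625,-.002,.33],quat(np.radians(90)))
pose=wpose(); im=manip.capture('wrist')[:,:,::-1].copy(); st()
def polar(z,r0,r1,c=C,a0=60,a1=260):
    a=np.radians(np.linspace(a1,a0,640)); r=np.linspace(r1,r0,120); A,Rr=np.meshgrid(a,r)
    X=np.c_[(c[0]+Rr*np.cos(A)).ravel(),(c[1]+Rr*np.sin(A)).ravel(),np.full(A.size,z)]
    return cv2.remap(im,wproj(X,pose).astype(np.float32).reshape(120,640,2),None,cv2.INTER_CUBIC)
cv2.imwrite('pics/c9.png',np.vstack([im[:360],polar(.118,.04,.075),polar(.081,.062,.09)]))
manip.move_to([.5,-.3,.35],quat(np.radians(60))); print(np.round(rings(),3))
t=manip.capture('top')[:,:,::-1]; cv2.imwrite('pics/top9.png',t)
E
```

```text
up t87.6 p [ 0.6245 -0.0015  0.1291] yaw48.04 F [-0.9  5.5  5.1] M [1.32 0.48 0.92] w0.0493 q7 -0.15
 t89.7 p [ 0.6246 -0.0015  0.3285] yaw89.93 F [-0.4  0.7 -0.9] M [-0.    0.09 -0.02] w0.0942 q7 0.34
[]
```

View pics/c9.png

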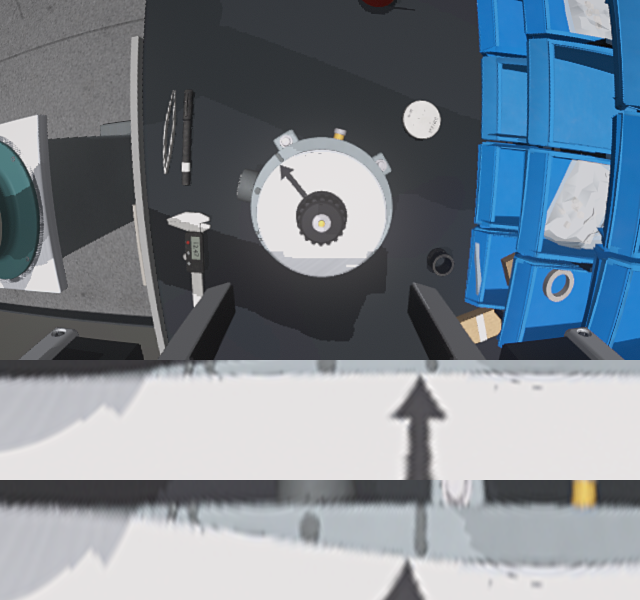

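View pics/top9.png

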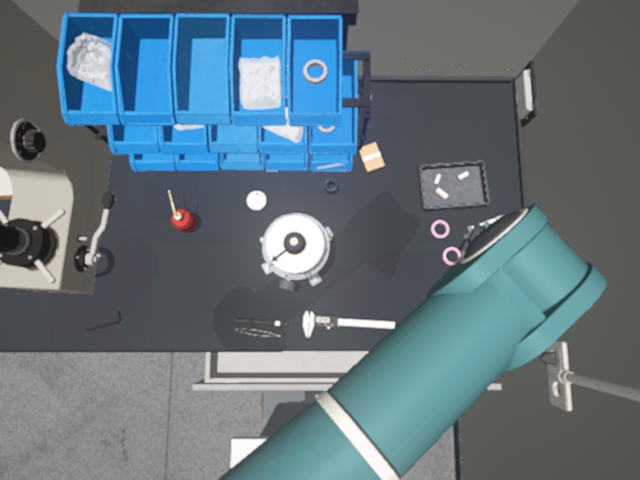

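The arrow tip (strip column 420, 128.5°) lines up with the lock bar (column 421, 128.2°). The bystanders have not moved, and no grey ring is seen on the worktop.

```bash
python3 -c "
from h import *
manip.wait(.3); st(); manip.job_done()"
```

```text
t91.3 p [ 0.5002 -0.2997  0.35  ] yaw60.03 F [-0.1 -0.7  0.1] M [-0.08  0.13 -0.05] w0.0942 q7 0.34
the job is handed in; nothing more can be done
```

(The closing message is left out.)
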